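# Finish the timber crib for the amplifier chassis

## Robot

A 6-joint arm with a two-finger parallel gripper is mounted at the origin on the work surface. World frame = base frame: x ahead of the robot, y to its left, z up, the work surface at z = 0. Lengths are in mm, angles in rad, forces in N, time in s.
With the tool pointing down it reaches from about 350 to 875 mm from the base axis. Payload 4.2 kg.
Tool frame: the origin (TCP) lies at the very end of the fingers, on their centre line; the grasp point (between the pads) lies 19 mm behind it; y points along the fingers, z is the direction in which the jaws open and shut, and the axes are right-handed (so a half turn about y gives the same grasp; the last joint's range is limited). The gripper opens to 85 mm and grips with 20 to 120 N. Pads are 22 mm wide; open, the fingers measure 114 mm over their backs; the gripper's body (76 mm by 85 mm) begins 54 mm behind the grasp point. The pads swing forward as they close: fully open they stand 13 mm farther back than shut.
Start: joints at [1.487, 0.385, 0.008, 0, -1.194, -0.259], TCP at [210.046, 588.626, 231.312] pointing down, gripper open.
Joint ranges: [-3.14, 3.14], [-1.21, 2.06], [-1.07, 1.41], [-3.16, 2.05], [-2.99, -0.16], [-3.1, 3.1]. Speed limits (rad/s): [2.79, 2.79, 3.14, 3.14, 3.14, 3.14].

## Interface

Orientations are given as a unit quaternion [x, y, z, w].
In Python, from bench import arm gives the robot as it stands.
- The arm moves only by the shell command python3 -m creep 'ROWS'. ROWS is JSON, a list of rows, each an object with "delta_pos": the shift along the tool's x, y, z in mm, a list of three; "rot": the turn, a rotation vector about the tool's x, y, z in rad, a list of three; "jaw": the finger opening in mm, from 0 to 85.4. A call has exactly 10 rows; each row shifts and turns the commanded pose from where the row before left it, along the tool's axes as they then stand; what a row does not reach is not made up. A row lasts 1/12 s, in which the tool goes at most 41.7 mm and 7.16 degrees, less where a joint would pass 70% of its speed; a pose out of reach is approached as far as the arm can. A call is refused whole if a number of a shift passes 41.7 or a number of a turn 0.125, either way. A call with a gripper value outside its range is refused whole. The fingers move at their own pace and stop on an object; the grip force is fixed at half the most. Time passes only in rows, so rows that do not move let the fingers close, or fill a call up. It gives the time, the measured TCP pose, the force and the opening at its end, in the units of the state.
- arm.read_state(): the state, without advancing time (a new reading comes with each control period).
- arm.get_image(name): name is "side" or "top" or "wrist"; returns the picture (400x640x3 uint8, red, green, blue); there is no depth.
- arm.calibration(name): a dict with "intrinsics" (3x3 intrinsics, pixels), "R" (3x3) and "t" (3): a world point X has camera coordinates R X + t. Camera axes: x right, y down, z forward; pixel columns grow to the right and rows downward; lengths in mm; the calibration is good to about 2 mm. A picture is of the moment at which its call begins: read the wrist's pose just before it. calibration takes no time and is no camera call; for the wrist camera it gives the pose at the moment of the call.
- arm.job_done(): hands the job in, once; it reports no verdict.
Trained networks look in the newest picture that a camera, given by its name, has taken for a name from the list of things; names that differ only in an ending like _2 or _b are one class to them, and where a whole thing is asked for, a point or a joint stands for the part that bears it (a point fixed in the world has none). Each returns a list of dicts, best first, with "p" (0 to 1); they miss things now and then, are a little off and sometimes report something else, mostly with a low value. They report only what shows in the picture. A call takes as long as a camera call. They do not tell look-alikes from the thing itself.
- arm.find_in(camera, target): "location" ([column, row] in pixels, amid what is visible of it).
- arm.masks_of(camera, target): "pixels" (400x640 bool, what is visible of it) and "location" ([column, row] in pixels, amid what is visible of it).
The state is a dict: "clock": time; "joints": joint angles; "joint_vel": joint speeds; "joint_efforts": joint torques, N m; "position": TCP position; "ee_rot": TCP orientation; "contact_force": force on the tool from outside, world axes, zero at the start; "wrist_torque": the same for the moment, N m; "gripper_width": finger opening in mm.
Only numpy, scipy, OpenCV 4.12 (cv2) and the standard library are available. Lean on these libraries where they do the work, as an engineer would, in place of code of your own. Each camera call takes 0.05 s, during which the arm holds its last target. There are 200 camera calls.

## Task

Finish the little crib of crosswise battens that will carry one end of the amplifier chassis: lay the loose plain batten across the free ends of the bottom pair, parallel to the cross batten already there and mirroring it, then lay the cork-faced batten flat, cork up, across the middle of those two, square to them and so in line with the bottom pair. Set each one down level from close above; do not drop it, and do not roll the cork-faced one over on the crib. Leave the battens already laid, the spare batten in the rack, the capacitor and the valve where they are.

Things in the scene. Friction and masses are not known exactly. Their poses are not given: they have to be found in the camera images.
- mat: Black rubber mat, fixed on the bench, 190 x 190 x 3 mm, under the crib. Origin at the centre of its underside, on the bench; z up. The bottom pair of the crib lies along its x axis; the cross batten already laid lies along its y axis on the -x half, and the new one belongs on the +x half.
- base_a: Pale plain batten 160 x 40 x 20 mm (length x, width y, thickness z), 65 g, origin at its centre. One of the bottom pair: loose, lies flat on the mat along mat x, centred 55 mm to mat +y.
- base_b: Same pale batten, the other of the bottom pair, centred 55 mm to mat -y; loose.
- cross_laid: Same pale batten, already laid flat across the bottom pair: along mat y, centred 55 mm to mat -x, centre 33 mm above the bench; loose.
- cross_new: Same pale batten, lying flat and loose on the bench: 160 x 40 x 20 mm, x along its length, y across its width, z through its thickness, origin at its centre, about 65 g. It belongs across the bottom pair, along mat y, centred 55 mm to mat +x of the mat's middle, its centre 33 mm above the bench.
- cap: Cork-faced batten 180 x 48 x 20 mm (14 dark wood + 6 cork), about 90 g, loose. Origin at its centre; x along its length, z across its width, y through its thickness, cork on the +y face. Starts on its long edge (z up) in a rack slot, centre 36 mm, top edge 60 mm above the bench. Let go leaning over 0.4 rad it tips over flat. Goes along mat x over the mat's middle, y up, centre 53 mm above the bench.
- rack: Plywood strip rack, fixed on the bench: base 140 x 150 x 12 mm, origin at the centre of its underside. Two slots along its x axis, at y = +40 and -40 mm, each 25 mm wide between two fences 120 mm long and 8 mm thick, fence tops 27 mm above the bench. The cork-faced batten stands in one slot, the spare in the other, either way round.
- spare: Pale plain batten 160 x 40 x 20 mm standing on edge in the other slot of the rack (centre 32 mm, top 52 mm above the bench; here x is its length, z its width and y its thickness). Not needed.
- capacitor: Blue electrolytic can, 45 mm across, 86 mm tall, standing loose on the bench; origin at the centre of its underside. Leave alone.
- valve: Glass radio valve on a black base, 40 mm across, 91 mm tall, standing loose on the bench; origin at the centre of its underside. Leave alone.
Mind the look-alikes: they are no part of the job. Leave any pink look-alike of the cross_new alone. What is shaped like the cap but purple is not meant.

How it is judged:
By the outcome, as a careful person would: the job done as asked, in the order asked, and still so for the second after the job is handed in, with the robot touching nothing.
It also fails if it takes over 64 s, if anything falls off the work surface, if the arm or the gripper's body presses on something with over 40 N, if the wrist force passes 120 N, or if a joint passes its speed limit or range.

## Working session

There is one attempt and no reset: what is moved stays moved. The work goes in short steps, Python scripts to look and compute and a shell command to move; the robot and the scene stay as the last step left them, time stands still between calls to the robot, and variables do not carry over. Pictures are saved under pics/ and viewed, about 8 in all and at most 12, crops included, and the job is handed in when it is done.

```bash
mkdir -p pics; ls
cat > h.py <<'E'
import numpy as np, cv2
from bench import arm
from scipy.spatial.transform import Rotation as R
def snap(n,f): 
    im=arm.get_image(n); cv2.imwrite(f'pics/{f}.png',im[:,:,::-1]); return im
def ray(c,px,z):
    "pixels -> world at height z"
    K,Rm,t=[np.array(c[k],float) for k in('intrinsics','R','t')]
    px=np.atleast_2d(px).astype(float); d=(np.linalg.inv(K)@np.c_[px,np.ones(len(px))].T).T@Rm
    o=-Rm.T@t; return o+d*((z-o[2])/d[:,2])[:,None]
def proj(c,X):
    K,Rm,t=[np.array(c[k],float) for k in('intrinsics','R','t')]
    p=(K@(Rm@np.atleast_2d(X).T+t.reshape(3,1))).T; return p[:,:2]/p[:,2:]
def mask_rect(m,c,z):
    "min area rect of mask's outline intersected at height z"
    cs,_=cv2.findContours(m.astype(np.uint8),0,1); k=max(cs,key=cv2.contourArea)[:,0]
    w=ray(c,k,z)[:,:2].astype(np.float32); (x,y),(a,b),_=r=cv2.minAreaRect(w); p=cv2.boxPoints(r)
    e=p[1]-p[0]; f=p[2]-p[1]; l=e if np.hypot(*e)>np.hypot(*f) else f
    return np.round([x,y,max(a,b),min(a,b)],1), round(float(np.arctan2(l[1],l[0])%np.pi),3)
E
python3 - <<'E'
from h import *
s=arm.read_state(); print(s)
for n in('top','side'):
    snap(n,n+'0'); c=arm.calibration(n); print(n,-np.array(c['R']).T@c['t'],c['intrinsics'][0])
import cv2
for n in('top',):
  c=arm.calibration(n)
  for t,z in dict(mat=3,cross_new=20,cap=60,rack=27,spare=52,base_a=23,cross_laid=43,capacitor=86,valve=91).items():
    for r in arm.masks_of(n,t)[:6]: print(t,round(r['p'],2),np.round(r['location']),r['pixels'].sum(),mask_rect(r['pixels'],c,z))
E
```

```text
pics
{'clock': 0.0, 'joints': array([ 1.48657426e+00,  3.85524067e-01,  6.59535137e-03, -5.02116952e-04,
       -1.19398353e+00, -2.58638074e-01]), 'joint_vel': array([ 0.00144501,  0.00130142, -0.00110289,  0.00083869, -0.00040525,
        0.00104501]), 'joint_efforts': array([ 3.36945877e-04, -3.92287052e+01,  1.88397646e+01,  4.18602034e+00,
       -4.73548673e-03, -3.40561520e-06]), 'position': array([209.87530405, 588.07548907, 230.22880228]), 'ee_rot': array([-0.12059175, -0.69597068,  0.69748991,  0.12079018]), 'contact_force': array([-0.06123629, -0.26362186,  1.39058463]), 'wrist_torque': array([-0.0176592 , -0.0133486 ,  0.00033029]), 'gripper_width': 85.72473110430697}
top [ 283.79344998  -19.30961943 1351.24743662] [487.96855637   0.         319.37377066]
side [ 502.06169912 -820.35882446 1047.91988678] [396.574942     0.         318.23626241]
mat 0.65 [430. 218.] 2255 (array([ 497.5, -321.4,  192.2,  191.9]), 0.524)
cross_new 0.91 [171. 286.] 1040 (array([293.7, 375.5, 162.1,  47.2]), 0.277)
cross_new 0.74 [189. 210.] 937 (array([496.6, 335.8, 163.1,  46.5]), 2.882)
cros
[... 202 characters left out ...]
3.7]), 2.101)
rack 0.63 [304. 185.] 1539 (array([575.9,  19.9, 140.6,  50.7]), 1.427)
spare 0.87 [305. 168.] 585 (array([610.7,  17.7, 158.9,  30.7]), 1.436)
base_a 0.78 [412. 228.] 677 (array([ 452.5, -282.5,  115.9,   45.6]), 0.518)
base_a 0.76 [448. 209.] 677 (array([ 505.7, -376.1,  119. ,   45.9]), 0.505)
cross_laid 0.93 [417. 195.] 914 (array([ 544.8, -288.9,  164. ,   43.9]), 2.091)
cross_laid 0.45 [428. 220.] 2055 (array([ 491.7, -311.3,  185.4,  183.2]), 2.1)
capacitor 0.68 [241. 120.] 326 (array([732.8, 194.5,  70.6,  40.7]), 0.439)
capacitor 0.21 [305. 168.] 640 (array([601.5,  17.7, 157.3,  30.9]), 1.432)
valve 0.81 [384. 124.] 252 (array([ 735.9, -199.3,   61.4,   35.5]), 2.745)
```

View pics/top0.png

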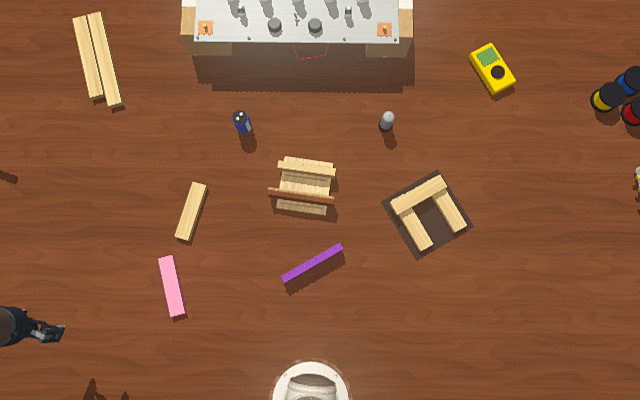

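View pics/side0.png

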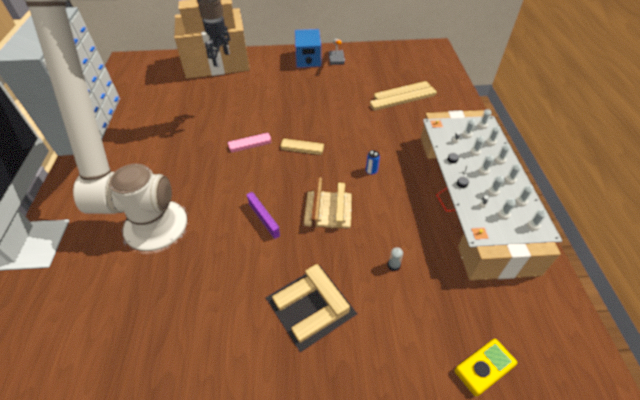

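The top view shows the plain batten at (191,211) with its pink look-alike at (171,286). The cap is in the near rack slot at (300,195) with the purple look-alike at (312,263), and the crib is at (428,215) with its free side toward lower right. Next I work out the first approach.

```bash
cat >> h.py <<'E'
def go(target,yaw=None):
    "delta in tool axes to target (after turning jaw axis to horizontal direction yaw, tool staying down)"
    s=arm.read_state(); M=R.from_quat(s['ee_rot']).as_matrix(); p=s['position']
    print('t',round(s['clock'],2),'pos',p.round(1),'F',s['contact_force'].round(1),'w',round(s['gripper_width'],1),'j',s['joints'].round(2))
    print(' tool y',M[:,1].round(3),'jaw yaw',np.arctan2(M[1,2],M[0,2]).round(3))
    if yaw is not None:
        X=[]
        for y in(yaw,yaw+np.pi):
            z=[np.cos(y),np.sin(y),0]; T=np.c_[np.cross([0,0,-1],z),[0,0,-1],z]
            v=R.from_matrix(M.T@T).as_rotvec(); X.append((np.abs(v).max(),v,T))
        _,v,T=min(X,key=lambda a:a[0]); print(' rotvec',v.round(3)); M=T
    print(' delta tool',(M.T@(np.array(target)-p)).round(1))
E
python3 -c "
from h import *
go([498,338,200],2.882-np.pi/2)
s=arm.read_state();c=arm.calibration('wrist');M=R.from_quat(s['ee_rot']).as_matrix();print((M.T@(-np.array(c['R']).T@c['t']-s['position'])).round(1));print((M.T@np.array(c['R']).T).round(2),c['intrinsics'][0][0])"
```

```text
t 0.55 pos [210.  588.6 231.3] F [ 0.1 -0.2 -0.2] w 85.1 j [ 1.49  0.38  0.01  0.   -1.19 -0.26]
 tool y [ 0. -0. -1.] jaw yaw -1.914
 rotvec [-0.    -0.083 -0.   ]
 delta tool [-342.6   31.3  168.3]
[ -84.5 -141.7    0.4]
[[-0.    0.95  0.32]
 [-0.   -0.32  0.95]
 [ 1.    0.    0.  ]] 346.2941690076948
```

```bash
python3 -m creep '[{"delta_pos":[0,0,0],"rot":[0,-0.083,0],"jaw":85},{"delta_pos":[-35,2,18],"rot":[0,0,0],"jaw":85},{"delta_pos":[-35,2,18],"rot":[0,0,0],"jaw":85},{"delta_pos":[-35,2,18],"rot":[0,0,0],"jaw":85},{"delta_pos":[-35,2,18],"rot":[0,0,0],"jaw":85},{"delta_pos":[-35,2,18],"rot":[0,0,0],"jaw":85},{"delta_pos":[-35,2,18],"rot":[0,0,0],"jaw":85},{"delta_pos":[-35,2,18],"rot":[0,0,0],"jaw":85},{"delta_pos":[-35,2,18],"rot":[0,0,0],"jaw":85},{"delta_pos":[-35,2,18],"rot":[0,0,0],"jaw":85}]'
python3 - <<'E'
from h import *
import time
c=arm.calibration('wrist'); snap('wrist','w1')
for r in arm.masks_of('wrist','cross_new'): print(round(r['p'],2),np.round(r['location']),r['pixels'].sum(),mask_rect(r['pixels'],c,20))
go([498,338,3],2.882-np.pi/2)
E
```

```text
clock: 1.38
position: [474.0, 349.7, 213.5]
ee_rot: [0.092, 0.701, -0.701, -0.091]
contact_force: [-0.3, 1.0, -0.5]
gripper_width: 85.0
0.89 [327. 306.] 4636 (array([300.8, 375.7, 166.7,  45.8]), 0.279)
0.72 [318. 131.] 6787 (array([499.5, 338.6, 158.4,  39.7]), 2.878)
t 1.48 pos [475.8 347.4 212.9] F [-0.1 -0.3  0.5] w 85.1 j [ 0.91  0.34 -0.11  0.   -1.12  0.4 ]
 tool y [-0.    -0.001 -1.   ] jaw yaw -1.837
 rotvec [-0.001 -0.007 -0.   ]
 delta tool [-23.8 209.9   3.4]
```

View pics/w1.png

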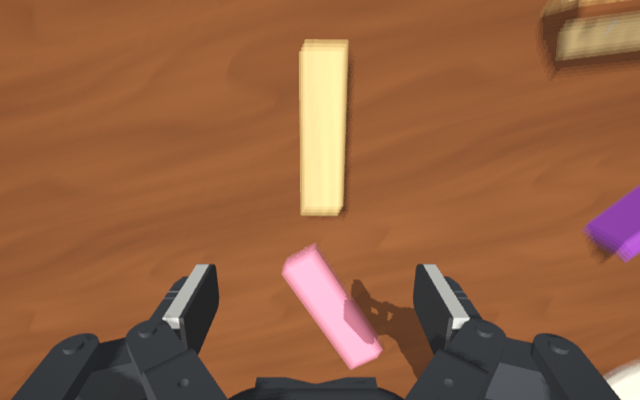

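The wrist view shows the plain batten at (324,127), aligned with the jaws and measuring 158x40 at (499.5,338.6). I'll descend and grip.

```bash
python3 -m creep '[{"delta_pos":[0,0,0],"rot":[0,-0.011,0],"jaw":85},{"delta_pos":[-13,10,2],"rot":[0,0,0],"jaw":85},{"delta_pos":[-12,20,1],"rot":[0,0,0],"jaw":85},{"delta_pos":[0,35,0],"rot":[0,0,0],"jaw":85},{"delta_pos":[0,35,0],"rot":[0,0,0],"jaw":85},{"delta_pos":[0,35,0],"rot":[0,0,0],"jaw":85},{"delta_pos":[0,30,0],"rot":[0,0,0],"jaw":85},{"delta_pos":[0,20,0],"rot":[0,0,0],"jaw":85},{"delta_pos":[0,10,0],"rot":[0,0,0],"jaw":85},{"delta_pos":[0,5,0],"rot":[0,0,0],"jaw":85}]'
python3 -c "
from h import *
c=arm.calibration('wrist')
for r in arm.masks_of('wrist','cross_new')[:0]: pass
go([499.5,338.6,3],2.878-np.pi/2)"
```

```text
clock: 2.32
position: [495.3, 342.2, 11.3]
ee_rot: [-0.086, -0.701, 0.703, 0.088]
contact_force: [0.6, -0.5, 0.3]
gripper_width: 84.6
t 2.37 pos [495.6 342.4  11.7] F [-0.1 -0.   0.1] w 85.1 j [ 0.87  0.58 -0.29 -0.   -0.7   0.45]
 tool y [-0.001 -0.002 -1.   ] jaw yaw -1.818
 rotvec [-0.002  0.016  0.001]
 delta tool [-4.7  8.7  2.6]
```

```bash
python3 -m creep '[{"delta_pos":[0,0,0],"rot":[0,0.016,0],"jaw":85},{"delta_pos":[-4.7,3,2.6],"rot":[0,0,0],"jaw":85},{"delta_pos":[0,6,0],"rot":[0,0,0],"jaw":85},{"delta_pos":[0,0,0],"rot":[0,0,0],"jaw":85},{"delta_pos":[0,0,0],"rot":[0,0,0],"jaw":20},{"delta_pos":[0,0,0],"rot":[0,0,0],"jaw":20},{"delta_pos":[0,0,0],"rot":[0,0,0],"jaw":20},{"delta_pos":[0,0,0],"rot":[0,0,0],"jaw":20},{"delta_pos":[0,0,0],"rot":[0,0,0],"jaw":20},{"delta_pos":[0,0,0],"rot":[0,0,0],"jaw":20}]'
python3 -c "
from h import *
go([499.5,338.6,3],2.878-np.pi/2)
print('crib'); go([449.8,-347,150],0.524)"
```

```text
clock: 3.2
position: [500.6, 338.8, 5.0]
ee_rot: [0.094, 0.701, -0.701, -0.093]
contact_force: [-0.6, -0.3, 3.2]
gripper_width: 39.1
t 3.2 pos [500.6 338.8   5. ] F [-0.6 -0.3  3.2] w 39.1 j [ 0.86  0.59 -0.29  0.   -0.68  0.44]
 tool y [ 0.001  0.001 -1.   ] jaw yaw -1.835
 rotvec [ 0.001 -0.001 -0.001]
 delta tool [1.  2.  0.5]
crib
t 3.2 pos [500.6 338.8   5. ] F [-0.6 -0.3  3.2] w 39.1 j [ 0.86  0.59 -0.29  0.   -0.68  0.44]
 tool y [ 0.001  0.001 -1.   ] jaw yaw -1.835
 rotvec [ 0.001  0.782 -0.   ]
 delta tool [-568.4 -145.   387.1]
```

```bash
python3 -m creep '[{"delta_pos":[0,-8,0],"rot":[0,0,0],"jaw":20},{"delta_pos":[0,-15,0],"rot":[0,0,0],"jaw":20},{"delta_pos":[0,-22,0],"rot":[0,0,0],"jaw":20},{"delta_pos":[0,-20,0],"rot":[0,0.112,0],"jaw":20},{"delta_pos":[0,-20,0],"rot":[0,0.112,0],"jaw":20},{"delta_pos":[0,-20,0],"rot":[0,0.112,0],"jaw":20},{"delta_pos":[0,-20,0],"rot":[0,0.112,0],"jaw":20},{"delta_pos":[0,-20,0],"rot":[0,0.112,0],"jaw":20},{"delta_pos":[0,0,0],"rot":[0,0.112,0],"jaw":20},{"delta_pos":[0,0,0],"rot":[0,0.11,0],"jaw":20}]'
python3 -m creep '[{"delta_pos":[-15,0,14],"rot":[0,0,0],"jaw":20},{"delta_pos":[-30,0,27],"rot":[0,0,0],"jaw":20},{"delta_pos":[-30,0,27],"rot":[0,0,0],"jaw":20},{"delta_pos":[-30,0,27],"rot":[0,0,0],"jaw":20},{"delta_pos":[-30,0,27],"rot":[0,0,0],"jaw":20},{"delta_pos":[-30,0,27],"rot":[0,0,0],"jaw":20},{"delta_pos":[-30,0,27],"rot":[0,0,0],"jaw":20},{"delta_pos":[-30,0,27],"rot":[0,0,0],"jaw":20},{"delta_pos":[-30,0,27],"rot":[0,0,0],"jaw":20},{"delta_pos":[-30,0,27],"rot":[0,0,0],"jaw":20}]'
python3 -m creep '[{"delta_pos":[-30,0,27],"rot":[0,0,0],"jaw":20},{"delta_pos":[-30,0,27],"rot":[0,0,0],"jaw":20},{"delta_pos":[-30,0,27],"rot":[0,0,0],"jaw":20},{"delta_pos":[-30,0,27],"rot":[0,0,0],"jaw":20},{"delta_pos":[-15,0,20],"rot":[0,0,0],"jaw":20},{"delta_pos":[0,0,0],"rot":[0,0,0],"jaw":20},{"delta_pos":[0,0,0],"rot":[0,0,0],"jaw":20},{"delta_pos":[0,0,0],"rot":[0,0,0],"jaw":20},{"delta_pos":[0,0,0],"rot":[0,0,0],"jaw":20},{"delta_pos":[0,0,0],"rot":[0,0,0],"jaw":20}]'
python3 - <<'E'
from h import *
c=arm.calibration('wrist'); im=snap('wrist','w2')
for t,z in dict(mat=3,base_a=23,cross_laid=43,cross_new=0).items():
  for r in arm.masks_of('wrist',t)[:4]: print(t,round(r['p'],2),np.round(r['location']),r['pixels'].sum(),mask_rect(r['pixels'],c,z))
go([449.8,-347,150],0.524)
E
```

```text
clock: 4.03
position: [500.5, 338.7, 151.3]
ee_rot: [0.355, 0.613, -0.61, -0.355]
contact_force: [0.8, -0.1, -0.4]
gripper_width: 38.7
clock: 4.87
position: [419.0, -38.7, 149.7]
ee_rot: [0.353, 0.613, -0.612, -0.353]
contact_force: [0.4, 0.6, -0.2]
gripper_width: 38.4
clock: 5.7
position: [377.4, -217.1, 149.4]
ee_rot: [0.353, 0.613, -0.613, -0.353]
contact_force: [0.9, -0.5, -0.7]
gripper_width: 38.3
mat 0.59 [264.  25.] 9445 (array([ 471.9, -274.6,  188.5,   82.1]), 0.527)
mat 0.32 [313. 226.] 27624 (array([ 338.9, -150.4,  299.1,   89.5]), 2.097)
base_a 0.82 [270.  58.] 9638 (array([ 454.1, -284.3,  117.3,   41.5]), 0.512)
cross_laid 0.93 [155.  49.] 6964 (array([ 519.2, -249.7,   62.6,   46.3]), 2.097)
cross_new 0.76 [315. 228.] 27700 (array([ 337.9, -148.3,  303.8,   91.6]), 2.092)
t 5.95 pos [ 377.2 -217.5  149.3] F [0.3 0.3 0. ] w 38.9 j [-0.15  0.15 -0.55 -0.   -0.87  0.67]
 tool y [ 0.  0. -1.] jaw yaw -2.616
 rotvec [0.    0.001 0.   ]
 delta tool [-148.5   -0.7    2. ]
```

View pics/w2.png

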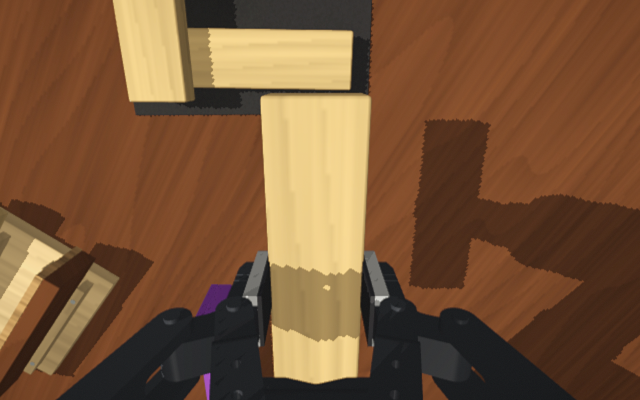

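The wrist view shows the near bottom batten at (270,58), the laid cross batten at the left and the mat edge. The held batten's tip is at (316,97). Both cameras put the mat at about (499,-321). I'll move over the spot and down to about 17 mm above it.

```bash
python3 -m creep '[{"delta_pos":[-20,0,1.4],"rot":[0,0,0],"jaw":20},{"delta_pos":[-35,0,0],"rot":[0,0,0],"jaw":20},{"delta_pos":[-40,0,0],"rot":[0,0,0],"jaw":20},{"delta_pos":[-35,0,0],"rot":[0,0,0],"jaw":20},{"delta_pos":[-20.6,10,0],"rot":[0,0,0],"jaw":20},{"delta_pos":[0,25,0],"rot":[0,0,0],"jaw":20},{"delta_pos":[0,30,0],"rot":[0,0,0],"jaw":20},{"delta_pos":[0,25,0],"rot":[0,0,0],"jaw":20},{"delta_pos":[0,14,0],"rot":[0,0,0],"jaw":20},{"delta_pos":[0,0,0],"rot":[0,0,0],"jaw":20}]'
python3 - <<'E'
from h import *
go([451.4,-348.5,29],0.525)
s=arm.read_state(); c=arm.calibration('wrist'); im=snap('wrist','w3'); snap('top','top1')
# end of held batten: print predicted pixel of the far end if centred on TCP
u=np.array([.5,-.866,0]); v=np.array([-.866,-.5,0]); p=s['position'].copy(); p[2]+=15
print('pred end corners',proj(c,[p+80*u+20*v,p+80*u-20*v]).round())
m=np.array([499,-321,0.])
print('pred cross_laid top +x edge',proj(c,[m-35*v*1.0*-1*-1+0*u+[0,0,43], m-35*v+80*u+[0,0,43]]).round())
print('pred base_a +x end', proj(c,[m+80*v+55*u+20*u+[0,0,23],m+80*v+55*u-20*u+[0,0,23]]).round())
E
```

```text
clock: 6.78
position: [448.7, -347.7, 41.4]
ee_rot: [-0.351, -0.612, 0.613, 0.357]
contact_force: [-0.7, 0.6, -0.2]
gripper_width: 38.3
t 6.78 pos [ 448.7 -347.7   41.4] F [-0.7  0.6 -0.2] w 38.3 j [-0.37  0.5  -0.35 -0.   -0.73  0.9 ]
 tool y [-0.007  0.004 -1.   ] jaw yaw -2.618
 rotvec [-0.005 -0.002  0.007]
 delta tool [-2.  12.4 -1.9]
pred end corners [[374.  91.]
 [259.  91.]]
pred cross_laid top +x edge [[116. 267.]
 [ 76.  84.]]
pred base_a +x end [[368.  95.]
 [364. 181.]]
```

View pics/w3.png

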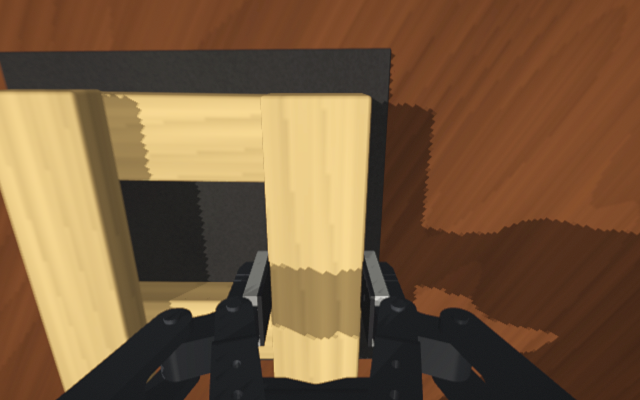

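```bash
python3 -c "
from h import *
go([451.4,-348.5,30],0.525)"
```

```text
t 6.88 pos [ 451.4 -349.1   45.2] F [ 1.  -1.4  0.4] w 38.6 j [-0.37  0.49 -0.35  0.   -0.73  0.9 ]
 tool y [-0.001 -0.    -1.   ] jaw yaw -2.617
 rotvec [-0.001 -0.     0.   ]
 delta tool [ 0.5 15.2 -0.3]
```

```bash
python3 -m creep '[{"delta_pos":[0,5,0],"rot":[0,0,0],"jaw":20},{"delta_pos":[0,5,0],"rot":[0,0,0],"jaw":20},{"delta_pos":[0,3,0],"rot":[0,0,0],"jaw":20},{"delta_pos":[0,1,0],"rot":[0,0,0],"jaw":20},{"delta_pos":[0,1,0],"rot":[0,0,0],"jaw":20},{"delta_pos":[0,0.5,0],"rot":[0,0,0],"jaw":20},{"delta_pos":[0,0.5,0],"rot":[0,0,0],"jaw":20},{"delta_pos":[0,0,0],"rot":[0,0,0],"jaw":20},{"delta_pos":[0,0,0],"rot":[0,0,0],"jaw":20},{"delta_pos":[0,0,0],"rot":[0,0,0],"jaw":20}]'
```

```text
clock: 7.72
position: [451.2, -349.1, 29.4]
ee_rot: [0.354, 0.612, -0.612, -0.353]
contact_force: [-0.8, -0.0, -1.1]
gripper_width: 38.6
```

```bash
python3 -m creep '[{"delta_pos":[0,0.5,0],"rot":[0,0,0],"jaw":20},{"delta_pos":[0,0.5,0],"rot":[0,0,0],"jaw":20},{"delta_pos":[0,0.5,0],"rot":[0,0,0],"jaw":20},{"delta_pos":[0,0.5,0],"rot":[0,0,0],"jaw":20},{"delta_pos":[0,0.5,0],"rot":[0,0,0],"jaw":20},{"delta_pos":[0,0,0],"rot":[0,0,0],"jaw":20},{"delta_pos":[0,0,0],"rot":[0,0,0],"jaw":20},{"delta_pos":[0,0,0],"rot":[0,0,0],"jaw":20},{"delta_pos":[0,0,0],"rot":[0,0,0],"jaw":20},{"delta_pos":[0,0,0],"rot":[0,0,0],"jaw":20}]'
```

```text
clock: 8.55
position: [451.2, -349.0, 27.9]
ee_rot: [-0.353, -0.612, 0.613, 0.353]
contact_force: [-1.7, 2.0, 6.7]
gripper_width: 38.4
```

```bash
python3 -m creep '[{"delta_pos":[0,0,0],"rot":[0,0,0],"jaw":70},{"delta_pos":[0,0,0],"rot":[0,0,0],"jaw":70},{"delta_pos":[0,0,0],"rot":[0,0,0],"jaw":70},{"delta_pos":[0,0,0],"rot":[0,0,0],"jaw":70},{"delta_pos":[0,0,0],"rot":[0,0,0],"jaw":70},{"delta_pos":[0,-5,0],"rot":[0,0,0],"jaw":70},{"delta_pos":[0,-15,0],"rot":[0,0,0],"jaw":70},{"delta_pos":[0,-30,0],"rot":[0,0,0],"jaw":70},{"delta_pos":[0,-35,0],"rot":[0,0,0],"jaw":70},{"delta_pos":[0,-35,0],"rot":[0,0,0],"jaw":70}]'
python3 - <<'E'
from h import *
c=arm.calibration('top'); snap('top','top2')
for r in arm.masks_of('top','cross_laid')[:4]: print(round(r['p'],2),np.round(r['location']),r['pixels'].sum(),mask_rect(r['pixels'],c,43))
go([531,33,220],1.434+np.pi/2)
E
```

```text
clock: 9.38
position: [450.6, -348.8, 148.0]
ee_rot: [-0.353, -0.612, 0.613, 0.354]
contact_force: [1.0, 0.2, 0.0]
gripper_width: 69.9
t 9.48 pos [ 454.8 -351.1  153.9] F [-0.1 -0.2  0.5] w 70.0 j [-0.37  0.36 -0.24  0.   -0.96  0.9 ]
 tool y [ 0.012 -0.007 -1.   ] jaw yaw -2.616
 rotvec [ 0.011  0.662 -0.009]
 delta tool [390.9 -66.1 -23.1]
```

```bash
python3 -m creep '[{"delta_pos":[0,-11,0],"rot":[0,0.11,0],"jaw":70},{"delta_pos":[0,-11,0],"rot":[0,0.11,0],"jaw":70},{"delta_pos":[0,-11,0],"rot":[0,0.11,0],"jaw":70},{"delta_pos":[0,-11,0],"rot":[0,0.11,0],"jaw":70},{"delta_pos":[0,-11,0],"rot":[0,0.11,0],"jaw":70},{"delta_pos":[0,-11,0],"rot":[0,0.112,0],"jaw":70},{"delta_pos":[30,0,-2],"rot":[0,0,0],"jaw":70},{"delta_pos":[40,0,-3],"rot":[0,0,0],"jaw":70},{"delta_pos":[40,0,-3],"rot":[0,0,0],"jaw":70},{"delta_pos":[40,0,-3],"rot":[0,0,0],"jaw":70}]'
python3 -m creep '[{"delta_pos":[40,0,-3],"rot":[0,0,0],"jaw":70},{"delta_pos":[40,0,-3],"rot":[0,0,0],"jaw":70},{"delta_pos":[40,0,-3],"rot":[0,0,0],"jaw":70},{"delta_pos":[40,0,-3],"rot":[0,0,0],"jaw":70},{"delta_pos":[40,0,0],"rot":[0,0,0],"jaw":70},{"delta_pos":[30,0,0],"rot":[0,0,0],"jaw":70},{"delta_pos":[11,0,0],"rot":[0,0,0],"jaw":70},{"delta_pos":[0,0,0],"rot":[0,0,0],"jaw":70},{"delta_pos":[0,0,0],"rot":[0,0,0],"jaw":70},{"delta_pos":[0,0,0],"rot":[0,0,0],"jaw":70}]'
python3 - <<'E'
from h import *
c=arm.calibration('wrist'); snap('wrist','w4')
for t,z in dict(cap=60,spare=52,rack=27).items():
  for r in arm.masks_of('wrist',t)[:3]: print(t,round(r['p'],2),np.round(r['location']),r['pixels'].sum(),mask_rect(r['pixels'],c,z))
go([531,33,220],1.434+np.pi/2)
E
```

```text
clock: 10.32
position: [482.4, -200.6, 212.8]
ee_rot: [-0.534, -0.464, 0.464, 0.534]
contact_force: [0.3, -0.1, -0.0]
gripper_width: 70.1
clock: 11.15
position: [527.3, 34.2, 212.7]
ee_rot: [-0.533, -0.464, 0.464, 0.534]
contact_force: [0.2, -0.0, -0.2]
gripper_width: 70.0
cap 0.89 [491.  99.] 8256 (array([372. ,  -1.8, 176.3,  32.6]), 2.102)
cap 0.55 [303. 163.] 4389 (array([537.3,  32.1, 178.1,  20.9]), 1.426)
spare 0.96 [220. 159.] 5360 (array([610.7,  17.5, 158.6,  29.9]), 1.432)
rack 0.71 [271. 151.] 12750 (array([575. ,  18.7, 132.5,  54.9]), 1.434)
t 11.35 pos [527.6  33.9 212.9] F [-0.5 -0.3  0.6] w 70.1 j [ 0.37  0.24 -0.26  0.   -1.08 -0.51]
 tool y [-0. -0. -1.] jaw yaw 3.002
 rotvec [-0.    -0.003 -0.   ]
 delta tool [-0.4 -7.1 -3.5]
```

View pics/w4.png

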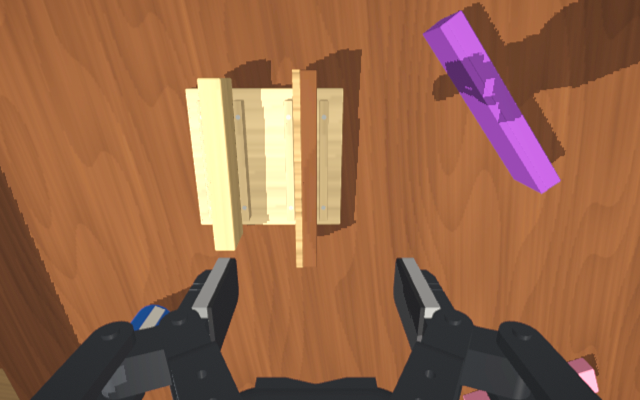

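```bash
python3 -c "
import cv2
a=cv2.imread('pics/top2.png')[150:280,250:490]; cv2.imwrite('pics/top2c.png',cv2.resize(a,None,fx=3,fy=3,interpolation=2))"
```

```text
(no output)
```

View pics/top2c.png

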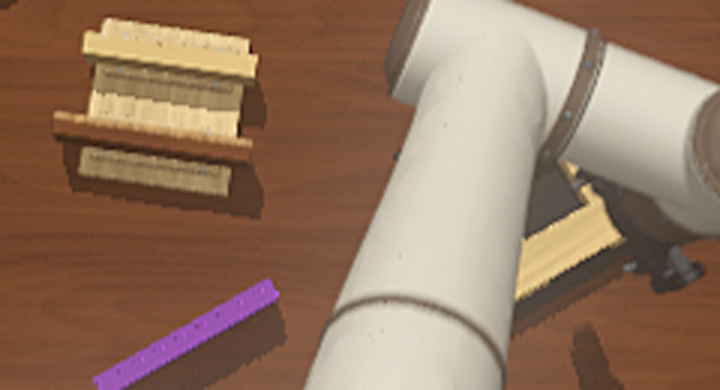

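The wrist view shows the cap edge-on at (305,165). It has a thin tan (cork) strip on the left, which is world +x, and dark wood on the right. So it has to tip toward -x, with the fingers pointing outward. I'll grip it now.

```bash
python3 -m creep '[{"delta_pos":[-0.7,10,-9],"rot":[0,0,0],"jaw":70},{"delta_pos":[0,30,0],"rot":[0,0,0],"jaw":70},{"delta_pos":[0,35,0],"rot":[0,0,0],"jaw":70},{"delta_pos":[0,35,0],"rot":[0,0,0],"jaw":60},{"delta_pos":[0,30,0],"rot":[0,0,0],"jaw":60},{"delta_pos":[0,15,0],"rot":[0,0,0],"jaw":60},{"delta_pos":[0,5,0],"rot":[0,0,0],"jaw":60},{"delta_pos":[0,0,0],"rot":[0,0,0],"jaw":60},{"delta_pos":[0,0,0],"rot":[0,0,0],"jaw":60},{"delta_pos":[0,0,0],"rot":[0,0,0],"jaw":60}]'
python3 - <<'E'
from h import *
go([536.5,32,33],3.001)
E
```

```text
clock: 12.18
position: [537.8, 33.3, 54.1]
ee_rot: [0.534, 0.465, -0.463, -0.533]
contact_force: [-0.4, -0.4, 0.4]
gripper_width: 60.1
t 12.18 pos [537.8  33.3  54.1] F [-0.4 -0.4  0.4] w 60.1 j [ 0.36  0.44 -0.43  0.   -0.7  -0.5 ]
 tool y [ 0.003  0.001 -1.   ] jaw yaw 3.004
 rotvec [0.003 0.003 0.001]
 delta tool [-1.5 21.1  1.1]
```

```bash
python3 -m creep '[{"delta_pos":[-1,10,1],"rot":[0,0,0],"jaw":60},{"delta_pos":[0,8,0],"rot":[0,0,0],"jaw":60},{"delta_pos":[0,2,0],"rot":[0,0,0],"jaw":45},{"delta_pos":[0,0,0],"rot":[0,0,0],"jaw":30},{"delta_pos":[0,0,0],"rot":[0,0,0],"jaw":8},{"delta_pos":[0,0,0],"rot":[0,0,0],"jaw":8},{"delta_pos":[0,0,0],"rot":[0,0,0],"jaw":8},{"delta_pos":[0,0,0],"rot":[0,0,0],"jaw":8},{"delta_pos":[0,0,0],"rot":[0,0,0],"jaw":8},{"delta_pos":[0,0,0],"rot":[0,0,0],"jaw":8}]'
python3 -c "
from h import *
go([480,200,180],3.001)"
```

```text
clock: 13.02
position: [535.5, 32.4, 33.0]
ee_rot: [0.533, 0.464, -0.464, -0.533]
contact_force: [-0.6, 0.3, -0.6]
gripper_width: 18.9
t 13.02 pos [535.5  32.4  33. ] F [-0.6  0.3 -0.6] w 18.9 j [ 0.36  0.47 -0.45 -0.   -0.66 -0.5 ]
 tool y [ 0.  0. -1.] jaw yaw 3.004
 rotvec [0.    0.003 0.   ]
 delta tool [ 158.2 -147.    78.5]
```

```bash
python3 -m creep '[{"delta_pos":[0,-10,0],"rot":[0,0,0],"jaw":8},{"delta_pos":[0,-20,0],"rot":[0,0,0],"jaw":8},{"delta_pos":[0,-30,0],"rot":[0,0,0],"jaw":8},{"delta_pos":[0,-30,0],"rot":[0,0,0],"jaw":8},{"delta_pos":[0,-20,0],"rot":[0,0,0],"jaw":8},{"delta_pos":[20,0,10],"rot":[0,0,0],"jaw":8},{"delta_pos":[34,0,17],"rot":[0,0,0],"jaw":8},{"delta_pos":[35,0,17],"rot":[0,0,0],"jaw":8},{"delta_pos":[35,0,17],"rot":[0,0,0],"jaw":8},{"delta_pos":[34,0,17],"rot":[0,0,0],"jaw":8}]'
python3 -m creep '[{"delta_pos":[0,0,0],"rot":[0,0,0],"jaw":8},{"delta_pos":[0,0,0],"rot":[0,0,0],"jaw":8},{"delta_pos":[0,0,0],"rot":[-0.12,0,0],"jaw":8},{"delta_pos":[0,0,0],"rot":[-0.12,0,0],"jaw":8},{"delta_pos":[0,0,0],"rot":[-0.12,0,0],"jaw":8},{"delta_pos":[0,0,0],"rot":[-0.12,0,0],"jaw":8},{"delta_pos":[0,0,0],"rot":[-0.12,0,0],"jaw":8},{"delta_pos":[0,0,0],"rot":[-0.12,0,0],"jaw":8},{"delta_pos":[0,0,0],"rot":[0,0,0],"jaw":8},{"delta_pos":[0,0,0],"rot":[0,0,0],"jaw":8}]'
python3 - <<'E'
from h import *
snap('side','side1'); im=cv2.imread('pics/side1.png')[60:260,180:420]; cv2.imwrite('pics/side1c.png',cv2.resize(im,None,fx=3,fy=3,interpolation=2))
s=arm.read_state();p=s['position'];M=R.from_quat(s['ee_rot']).as_matrix();print(p.round(1),M.round(3),s['contact_force'],s['gripper_width'],s['joints'])
print('down to z 24:',(M.T@[0,0,24-p[2]]).round(1))
E
```

```text
clock: 13.85
position: [479.1, 200.9, 143.8]
ee_rot: [0.533, 0.465, -0.464, -0.533]
contact_force: [1.3, -0.3, -0.8]
gripper_width: 19.2
clock: 14.68
position: [504.7, 179.3, 155.4]
ee_rot: [0.657, 0.541, -0.348, -0.393]
contact_force: [0.2, -0.5, -0.4]
gripper_width: 19.3
[505.1 180.3 155.6] [[ 0.173  0.439 -0.882]
 [ 0.984 -0.105  0.141]
 [-0.031 -0.892 -0.45 ]] [-0.16493215 -0.73432505 -0.91793464] 19.147299208880494 [ 0.70476493  0.16433905 -0.88300247  1.0361867  -0.43727157 -1.8080704 ]
down to z 24: [  4.1 117.5  59.2]
```

View pics/side1c.png

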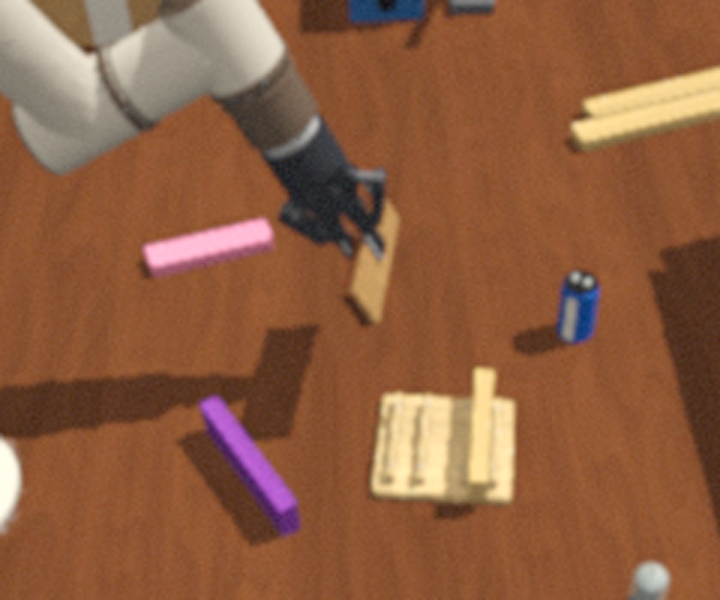

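The side view shows the cap held with the tan cork face up and outward, which is correct. The outward tilt stalled at 0.47 rad because the wrist's range ran out. I'll straighten, turn about 1.6 rad in yaw and tilt the other way instead.

Run:
```python
from h import *
go([470,210,150],3.001)
```

```text
t 14.73 pos [505.1 180.3 155.6] F [-0.2 -0.7 -0.9] w 19.1 j [ 0.7   0.16 -0.88  1.04 -0.44 -1.81]
 tool y [ 0.439 -0.105 -0.892] jaw yaw 2.983
 rotvec [ 0.466 -0.025 -0.038]
 delta tool [24.5  5.6 38.9]
```

```bash
python3 -m creep '[{"delta_pos":[0,0,0],"rot":[0.093,-0.005,-0.008],"jaw":8},{"delta_pos":[0,0,0],"rot":[0.093,-0.005,-0.008],"jaw":8},{"delta_pos":[0,0,0],"rot":[0.093,-0.005,-0.008],"jaw":8},{"delta_pos":[0,0,0],"rot":[0.093,-0.005,-0.008],"jaw":8},{"delta_pos":[0,0,0],"rot":[0.093,-0.005,-0.008],"jaw":8},{"delta_pos":[0,0,0],"rot":[0,0,0],"jaw":8},{"delta_pos":[0,0,0],"rot":[0,0,0],"jaw":8},{"delta_pos":[0,0,0],"rot":[0,0,0],"jaw":8},{"delta_pos":[0,0,0],"rot":[0,0,0],"jaw":8},{"delta_pos":[0,0,0],"rot":[0,0,0],"jaw":8}]'
python3 - <<'E'
from h import *
go([470,210,150],3.001-1.6)
E
```

```text
clock: 15.57
position: [512.1, 173.1, 159.3]
ee_rot: [0.579, 0.484, -0.434, -0.493]
contact_force: [-0.2, -0.4, -1.3]
gripper_width: 19.1
t 15.57 pos [512.1 173.1 159.3] F [-0.2 -0.4 -1.3] w 19.1 j [ 0.69  0.26 -0.45  0.17 -0.8  -0.96]
 tool y [ 0.133 -0.046 -0.99 ] jaw yaw 2.988
 rotvec [ 0.09  -1.554 -0.128]
 delta tool [ 47.7   9.3 -29.2]
```

```bash
python3 -m creep '[{"delta_pos":[0,0,0],"rot":[0.07,0,0],"jaw":8},{"delta_pos":[0,0,0],"rot":[0.06,0,-0.04],"jaw":8},{"delta_pos":[0,0,0],"rot":[0,0,0],"jaw":8},{"delta_pos":[0,0,0],"rot":[0,0.11,0],"jaw":8},{"delta_pos":[0,0,0],"rot":[0,0.11,0],"jaw":8},{"delta_pos":[0,0,0],"rot":[0,0.11,0],"jaw":8},{"delta_pos":[0,0,0],"rot":[0,0.11,0],"jaw":8},{"delta_pos":[0,0,0],"rot":[0,0.11,0],"jaw":8},{"delta_pos":[0,0,0],"rot":[0,0.11,0],"jaw":8},{"delta_pos":[0,0,0],"rot":[0,0.11,0],"jaw":8}]'
python3 -m creep '[{"delta_pos":[0,0,0],"rot":[0,0.11,0],"jaw":8},{"delta_pos":[0,0,0],"rot":[0,0.11,0],"jaw":8},{"delta_pos":[0,0,0],"rot":[0,0.11,0],"jaw":8},{"delta_pos":[0,0,0],"rot":[0,0.11,0],"jaw":8},{"delta_pos":[0,0,0],"rot":[0,0.11,0],"jaw":8},{"delta_pos":[0,0,0],"rot":[0,0.11,0],"jaw":8},{"delta_pos":[0,0,0],"rot":[0,0.11,0],"jaw":8},{"delta_pos":[0,0,0],"rot":[0,0,0],"jaw":8},{"delta_pos":[0,0,0],"rot":[0,0,0],"jaw":8},{"delta_pos":[0,0,0],"rot":[0,0,0],"jaw":8}]'
python3 - <<'E'
from h import *
go([470,210,120],3.001-1.6)
E
```

```text
clock: 16.4
position: [512.5, 173.2, 159.6]
ee_rot: [-0.668, -0.228, 0.217, 0.674]
contact_force: [0.4, -0.1, -1.5]
gripper_width: 18.5
clock: 17.23
position: [512.9, 173.5, 159.8]
ee_rot: [-0.701, 0.04, -0.047, 0.711]
contact_force: [0.7, -0.5, -1.2]
gripper_width: 18.9
t 17.23 pos [512.9 173.5 159.8] F [ 0.7 -0.5 -1.2] w 18.9 j [ 0.62  0.3  -0.31 -0.01 -0.94 -2.31]
 tool y [ 0.012  0.014 -1.   ] jaw yaw 1.448
 rotvec [-0.015  0.047  0.01 ]
 delta tool [-48.5  39.8  28.7]
```

```bash
python3 -m creep '[{"delta_pos":[0,0,0],"rot":[-0.015,0.047,0.01],"jaw":8},{"delta_pos":[-24,0,14],"rot":[0,0,0],"jaw":8},{"delta_pos":[-24,0,14],"rot":[0,0,0],"jaw":8},{"delta_pos":[0,0,0],"rot":[0,0,0],"jaw":8},{"delta_pos":[0,0,0],"rot":[-0.1,0,0],"jaw":8},{"delta_pos":[0,0,0],"rot":[-0.11,0,0],"jaw":8},{"delta_pos":[0,0,0],"rot":[-0.11,0,0],"jaw":8},{"delta_pos":[0,0,0],"rot":[-0.11,0,0],"jaw":8},{"delta_pos":[0,0,0],"rot":[-0.11,0,0],"jaw":8},{"delta_pos":[0,0,0],"rot":[-0.11,0,0],"jaw":8}]'
python3 -m creep '[{"delta_pos":[0,0,0],"rot":[-0.1,0,0],"jaw":8},{"delta_pos":[0,0,0],"rot":[0,0,0],"jaw":8},{"delta_pos":[0,0,0],"rot":[0,0,0],"jaw":8},{"delta_pos":[0,0,0],"rot":[0,0,0],"jaw":8},{"delta_pos":[0,0,0],"rot":[0,0,0],"jaw":8},{"delta_pos":[0,0,0],"rot":[0,0,0],"jaw":8},{"delta_pos":[0,0,0],"rot":[0,0,0],"jaw":8},{"delta_pos":[0,0,0],"rot":[0,0,0],"jaw":8},{"delta_pos":[0,0,0],"rot":[0,0,0],"jaw":8},{"delta_pos":[0,0,0],"rot":[0,0,0],"jaw":8}]'
python3 - <<'E'
from h import *
s=arm.read_state();p=s['position'];M=R.from_quat(s['ee_rot']).as_matrix();print(p.round(1),M.round(3),s['contact_force'],s['gripper_width'],s['joints'].round(2))
print('level x: rot about y,z; x-axis z-comp',M[2,0].round(3),'tilt',np.arccos(-M[2,1]).round(3))
print('down to z 26:',(M.T@[0,0,26-p[2]]).round(1))
E
```

```text
clock: 18.07
position: [471.6, 210.2, 160.6]
ee_rot: [0.893, -0.076, 0.038, -0.442]
contact_force: [1.4, 0.4, -1.3]
gripper_width: 18.9
clock: 18.9
position: [471.0, 209.5, 160.2]
ee_rot: [0.913, -0.079, 0.034, -0.398]
contact_force: [0.2, 0.2, 0.4]
gripper_width: 18.7
[471.  209.5 160.2] [[ 0.985 -0.117  0.126]
 [-0.172 -0.67   0.722]
 [-0.    -0.733 -0.68 ]] [0.22225712 0.21388542 0.35102619] 18.702414197441993 [ 0.92  0.56 -0.23  0.32 -1.48 -2.8 ]
level x: rot about y,z; x-axis z-comp -0.0 tilt 0.748
down to z 26: [ 0.  98.4 91.3]
```

```bash
python3 -m creep '[{"delta_pos":[0,10,9],"rot":[0,0,0],"jaw":8},{"delta_pos":[0,20,19],"rot":[0,0,0],"jaw":8},{"delta_pos":[0,25,23],"rot":[0,0,0],"jaw":8},{"delta_pos":[0,25,23],"rot":[0,0,0],"jaw":8},{"delta_pos":[0,12,11],"rot":[0,0,0],"jaw":8},{"delta_pos":[0,4,4],"rot":[0,0,0],"jaw":8},{"delta_pos":[0,2,2],"rot":[0,0,0],"jaw":8},{"delta_pos":[0,0,0],"rot":[0,0,0],"jaw":8},{"delta_pos":[0,0,0],"rot":[0,0,0],"jaw":8},{"delta_pos":[0,0,0],"rot":[0,0,0],"jaw":8}]'
python3 - <<'E'
from h import *
s=arm.read_state();p=s['position'];M=R.from_quat(s['ee_rot']).as_matrix();print(p.round(1),M.round(3),s['contact_force'],s['joints'].round(2))
E
```

```text
clock: 19.73
position: [471.5, 210.2, 27.4]
ee_rot: [0.913, -0.079, 0.035, -0.399]
contact_force: [0.4, 0.6, -0.8]
gripper_width: 18.7
[471.5 210.2  27.4] [[ 0.985 -0.116  0.127]
 [-0.172 -0.669  0.723]
 [ 0.001 -0.734 -0.679]] [ 0.40822835  0.5743916  -0.8217451 ] [ 0.91  0.72 -0.32  0.34 -1.23 -2.89]
```

```bash
python3 -m creep '[{"delta_pos":[0,1.2,1.1],"rot":[0,0,0],"jaw":8},{"delta_pos":[0,1.2,1.1],"rot":[0,0,0],"jaw":8},{"delta_pos":[0,0.7,0.7],"rot":[0,0,0],"jaw":8},{"delta_pos":[0,0,0],"rot":[0,0,0],"jaw":8},{"delta_pos":[0,0,0],"rot":[0,0,0],"jaw":8},{"delta_pos":[0,0,0],"rot":[0,0,0],"jaw":22},{"delta_pos":[0,0,0],"rot":[0,0,0],"jaw":26},{"delta_pos":[0,0,0],"rot":[0,0,0],"jaw":30},{"delta_pos":[0,0,0],"rot":[0,0,0],"jaw":30},{"delta_pos":[0,0,0],"rot":[0,0,0],"jaw":30}]'
python3 -m creep '[{"delta_pos":[0,-4,0],"rot":[0,0,0],"jaw":30},{"delta_pos":[0,-6,0],"rot":[0,0,0],"jaw":30},{"delta_pos":[0,-8,0],"rot":[0,0,0],"jaw":30},{"delta_pos":[0,-10,0],"rot":[0,0,0],"jaw":30},{"delta_pos":[0,-20,0],"rot":[0,0,0],"jaw":30},{"delta_pos":[0,-30,0],"rot":[0,0,0],"jaw":30},{"delta_pos":[0,-30,0],"rot":[0,0,0],"jaw":30},{"delta_pos":[0,-30,0],"rot":[0,0,0],"jaw":30},{"delta_pos":[0,-30,0],"rot":[0,0,0],"jaw":30},{"delta_pos":[0,-30,0],"rot":[0,0,0],"jaw":30}]'
python3 - <<'E'
from h import *
c=arm.calibration('wrist'); snap('wrist','w5')
for r in arm.masks_of('wrist','cap')[:3]: print(round(r['p'],2),np.round(r['location']),r['pixels'].sum(),mask_rect(r['pixels'],c,20))
c=arm.calibration('top'); 
im=arm.get_image('top'); cv2.imwrite('pics/top3.png',im[:,:,::-1])
for r in arm.masks_of('top','cap')[:3]: print(round(r['p'],2),np.round(r['location']),r['pixels'].sum(),mask_rect(r['pixels'],c,20))
go([471,230,150],1.40)
E
```

```text
clock: 20.57
position: [470.9, 209.5, 22.0]
ee_rot: [0.913, -0.079, 0.034, -0.398]
contact_force: [0.1, -0.3, -0.2]
gripper_width: 30.1
clock: 21.4
position: [494.0, 343.8, 169.3]
ee_rot: [0.913, -0.079, 0.034, -0.399]
contact_force: [0.0, 0.2, -0.2]
gripper_width: 30.0
0.84 [197.  74.] 4329 (array([358.9, -17.5, 250.3,  77.9]), 2.088)
0.77 [338. 158.] 8874 (array([476.4, 233.2, 180.3,  62.7]), 2.965)
0.87 [229. 221.] 1171 (array([473.2, 224.3, 179.5,  52.7]), 2.964)
0.77 [313. 260.] 596 (array([357.7,  -1.3, 185.3,  24.9]), 2.097)
0.49 [442. 204.] 422 (array([ 524.4, -366.8,   73.4,   46.1]), 0.502)
t 21.6 pos [493.8 343.1 167.5] F [-0.8 -1.1 -0.9] w 29.9 j [ 1.    0.71  0.11  0.27 -1.68 -2.82]
 tool y [-0.117 -0.669 -0.734] jaw yaw 1.399
 rotvec [ 0.747 -0.001 -0.001]
 delta tool [  -3.2   17.5 -115.4]
```

View pics/w5.png

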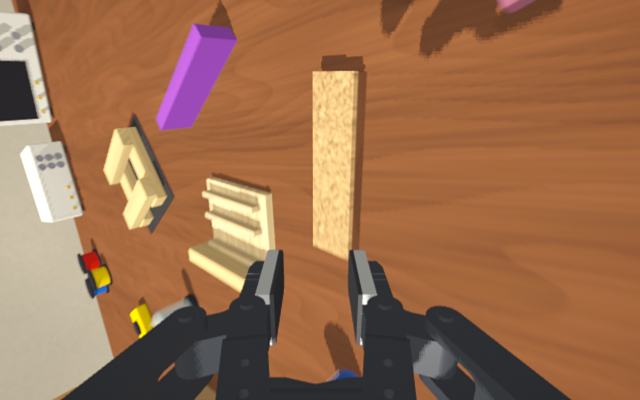

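The wrist view shows the cap lying flat with the granular cork face up at (335,163). The rack is at lower left with the spare in it, and the crib with both cross battens is at (135,180). I'll straighten the tool and move over the cap.

```bash
python3 -m creep '[{"delta_pos":[0,0,0],"rot":[0.1,0,0],"jaw":75},{"delta_pos":[0,0,0],"rot":[0.11,0,0],"jaw":75},{"delta_pos":[0,0,0],"rot":[0.11,0,0],"jaw":75},{"delta_pos":[0,0,0],"rot":[0.11,0,0],"jaw":75},{"delta_pos":[0,0,0],"rot":[0.11,0,0],"jaw":75},{"delta_pos":[0,0,0],"rot":[0.11,0,0],"jaw":75},{"delta_pos":[0,0,0],"rot":[0.097,0,0],"jaw":75},{"delta_pos":[0,0,0],"rot":[0,0,0],"jaw":75},{"delta_pos":[0,0,-20],"rot":[0,0,0],"jaw":75},{"delta_pos":[0,0,-30],"rot":[0,0,0],"jaw":75}]'
python3 -m creep '[{"delta_pos":[0,0,-34],"rot":[0,0,0],"jaw":75},{"delta_pos":[1,0,-34],"rot":[0,0,0],"jaw":75},{"delta_pos":[0,0,0],"rot":[0,0,0],"jaw":75},{"delta_pos":[0,0,0],"rot":[0,0,0],"jaw":75},{"delta_pos":[0,0,0],"rot":[0,0,0],"jaw":75},{"delta_pos":[0,0,0],"rot":[0,0,0],"jaw":75},{"delta_pos":[0,0,0],"rot":[0,0,0],"jaw":75},{"delta_pos":[0,0,0],"rot":[0,0,0],"jaw":75},{"delta_pos":[0,0,0],"rot":[0,0,0],"jaw":75},{"delta_pos":[0,0,0],"rot":[0,0,0],"jaw":75}]'
python3 - <<'E'
from h import *
c=arm.calibration('wrist'); snap('wrist','w6')
for r in arm.masks_of('wrist','cap')[:3]: print(round(r['p'],2),np.round(r['location']),r['pixels'].sum(),mask_rect(r['pixels'],c,20))
go([475,227,4],1.393)
E
```

```text
clock: 22.43
position: [485.2, 292.9, 166.1]
ee_rot: [0.706, -0.061, 0.06, -0.703]
contact_force: [0.2, -0.9, 0.3]
gripper_width: 74.9
clock: 23.27
position: [474.8, 226.3, 167.0]
ee_rot: [0.705, -0.061, 0.06, -0.704]
contact_force: [-0.5, -0.0, 0.8]
gripper_width: 74.8
0.92 [37. 46.] 7979 (array([341.8,  20.4, 140.1,  46.2]), 2.098)
0.65 [316. 163.] 11156 (array([475.7, 225.9, 179.8,  47.8]), 2.969)
t 23.37 pos [474.8 226.1 167.1] F [ 0.1 -0.2 -0.1] w 75.5 j [ 0.75  0.28 -0.33  0.   -0.97 -2.5 ]
 tool y [-0.001 -0.002 -1.   ] jaw yaw 1.399
 rotvec [ 0.002  0.006 -0.001]
 delta tool [1.000e-01 1.631e+02 9.000e-01]
```

```bash
python3 -m creep '[{"delta_pos":[1,15,0],"rot":[0,0,0],"jaw":75},{"delta_pos":[0,30,0],"rot":[0,0,0],"jaw":75},{"delta_pos":[0,35,0],"rot":[0,0,0],"jaw":75},{"delta_pos":[0,35,0],"rot":[0,0,0],"jaw":75},{"delta_pos":[0,25,0],"rot":[0,0,0],"jaw":75},{"delta_pos":[0,14,0],"rot":[0,0,0],"jaw":75},{"delta_pos":[0,6,0],"rot":[0,0,0],"jaw":75},{"delta_pos":[0,2,0],"rot":[0,0,0],"jaw":75},{"delta_pos":[0,0,0],"rot":[0,0,0],"jaw":75},{"delta_pos":[0,0,0],"rot":[0,0,0],"jaw":75}]'
python3 -m creep '[{"delta_pos":[0,0,0],"rot":[0,0,0],"jaw":60},{"delta_pos":[0,0,0],"rot":[0,0,0],"jaw":30},{"delta_pos":[0,0,0],"rot":[0,0,0],"jaw":30},{"delta_pos":[0,0,0],"rot":[0,0,0],"jaw":30},{"delta_pos":[0,0,0],"rot":[0,0,0],"jaw":30},{"delta_pos":[0,0,0],"rot":[0,0,0],"jaw":30},{"delta_pos":[0,0,0],"rot":[0,0,0],"jaw":30},{"delta_pos":[0,0,0],"rot":[0,0,0],"jaw":30},{"delta_pos":[0,0,0],"rot":[0,0,0],"jaw":30},{"delta_pos":[0,0,0],"rot":[0,0,0],"jaw":30}]'
python3 -c "
from h import *
go([475.7,225.9,5],1.398)
go([499,-321,160],2.095)"
```

```text
clock: 24.2
position: [476.5, 226.1, 6.3]
ee_rot: [0.705, -0.06, 0.061, -0.704]
contact_force: [0.2, 0.0, 0.9]
gripper_width: 74.9
clock: 25.03
position: [476.4, 226.1, 6.7]
ee_rot: [0.705, -0.06, 0.061, -0.704]
contact_force: [-0.8, 1.2, 5.7]
gripper_width: 46.0
t 25.03 pos [476.4 226.1   6.7] F [-0.8  1.2  5.7] w 46.0 j [ 0.75  0.5  -0.49  0.   -0.58 -2.5 ]
 tool y [ 0.001 -0.    -1.   ] jaw yaw 1.399
 rotvec [-0.     0.001  0.001]
 delta tool [-0.7  1.7 -0.3]
t 25.03 pos [476.4 226.1   6.7] F [-0.8  1.2  5.7] w 46.0 j [ 0.75  0.5  -0.49  0.   -0.58 -2.5 ]
 tool y [ 0.001 -0.    -1.   ] jaw yaw 1.399
 rotvec [ 0.    -0.696  0.001]
 delta tool [-254.3 -153.3 -484.9]
```

```bash
python3 -m creep '[{"delta_pos":[0,-8,0],"rot":[0,0,0],"jaw":30},{"delta_pos":[0,-20,0],"rot":[0,-0.08,0],"jaw":30},{"delta_pos":[0,-25,0],"rot":[0,-0.11,0],"jaw":30},{"delta_pos":[0,-25,0],"rot":[0,-0.11,0],"jaw":30},{"delta_pos":[0,-25,0],"rot":[0,-0.11,0],"jaw":30},{"delta_pos":[0,-25,0],"rot":[0,-0.11,0],"jaw":30},{"delta_pos":[0,-15,0],"rot":[0,-0.11,0],"jaw":30},{"delta_pos":[0,-10,0],"rot":[0,-0.066,0],"jaw":30},{"delta_pos":[-9,0,-17],"rot":[0,0,0],"jaw":30},{"delta_pos":[-15,0,-29],"rot":[0,0,0],"jaw":30}]'
python3 -m creep '[{"delta_pos":[-18,0,-34],"rot":[0,0,0],"jaw":30},{"delta_pos":[-18,0,-34],"rot":[0,0,0],"jaw":30},{"delta_pos":[-18,0,-34],"rot":[0,0,0],"jaw":30},{"delta_pos":[-18,0,-34],"rot":[0,0,0],"jaw":30},{"delta_pos":[-18,0,-34],"rot":[0,0,0],"jaw":30},{"delta_pos":[-18,0,-34],"rot":[0,0,0],"jaw":30},{"delta_pos":[-18,0,-34],"rot":[0,0,0],"jaw":30},{"delta_pos":[-18,0,-34],"rot":[0,0,0],"jaw":30},{"delta_pos":[-18,0,-34],"rot":[0,0,0],"jaw":30},{"delta_pos":[-18,0,-34],"rot":[0,0,0],"jaw":30}]'
python3 -m creep '[{"delta_pos":[-18,0,-34],"rot":[0,0,0],"jaw":30},{"delta_pos":[-18,0,-34],"rot":[0,0,0],"jaw":30},{"delta_pos":[-14,0,-31],"rot":[0,0,0],"jaw":30},{"delta_pos":[0,10,0],"rot":[0,0,0],"jaw":30},{"delta_pos":[0,15,0],"rot":[0,0,0],"jaw":30},{"delta_pos":[0,15,0],"rot":[0,0,0],"jaw":30},{"delta_pos":[0,10,0],"rot":[0,0,0],"jaw":30},{"delta_pos":[0,0,0],"rot":[0,0,0],"jaw":30},{"delta_pos":[0,0,0],"rot":[0,0,0],"jaw":30},{"delta_pos":[0,0,0],"rot":[0,0,0],"jaw":30}]'
python3 - <<'E'
from h import *
go([499,-321,52],2.095)
s=arm.read_state(); c=arm.calibration('wrist'); im=snap('wrist','w7').copy()
v=np.array([-.866,-.5,0]); u=np.array([.5,-.866,0]); m=np.array([499,-321,0.])
def box(cen,a,b,la,lb,z,col):
    P=proj(c,[cen+i*la/2*a+j*lb/2*b+[0,0,z] for i,j in((1,1),(1,-1),(-1,-1),(-1,1))])
    cv2.polylines(im,[P.astype(np.int32)],True,col,1)
box(m,u,v,190,190,3,(255,0,0))
for k in(-1,1): box(m+k*55*v,u,v,160,40,43,(0,0,255)); box(m+k*55*u,v,u,160,40,23,(0,255,0))
p=s['position'].copy(); p[2]=0
box(p,v,u,180,48,s['position'][2]+13.3,(255,0,255))
cv2.imwrite('pics/w7o.png',im[:,:,::-1])
E
```

```text
clock: 25.87
position: [478.6, 175.5, 159.9]
ee_rot: [-0.683, -0.185, 0.183, 0.683]
contact_force: [1.2, -0.4, -1.3]
gripper_width: 46.2
clock: 26.7
position: [491.3, -212.4, 159.6]
ee_rot: [0.684, 0.183, -0.183, -0.683]
contact_force: [0.4, -0.2, -0.8]
gripper_width: 46.2
clock: 27.53
position: [498.8, -321.4, 110.2]
ee_rot: [0.684, 0.183, -0.183, -0.682]
contact_force: [0.2, 0.4, 0.2]
gripper_width: 46.5
t 27.53 pos [ 498.8 -321.4  110.2] F [0.2 0.4 0.2] w 46.5 j [-0.3   0.44 -0.23  0.   -0.89 -0.75]
 tool y [ 0.001 -0.003 -1.   ] jaw yaw 2.095
 rotvec [ 0.003  0.    -0.001]
 delta tool [ 0.3 58.2  0.2]
```

View pics/w7o.png

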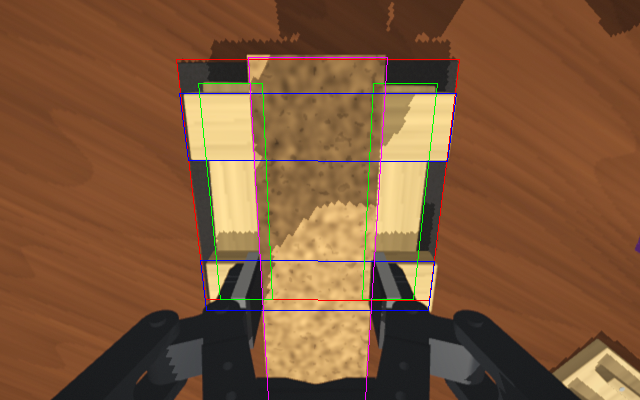

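The overlay shows the predicted crib outlines matching the picture to about 1-2 mm. The cap is centred over the two cross battens, cork up. I'll lower it.

```bash
python3 -m creep '[{"delta_pos":[0,10,0],"rot":[0,0,0],"jaw":30},{"delta_pos":[0,15,0],"rot":[0,0,0],"jaw":30},{"delta_pos":[0,15,0],"rot":[0,0,0],"jaw":30},{"delta_pos":[0,10,0],"rot":[0,0,0],"jaw":30},{"delta_pos":[0,5,0],"rot":[0,0,0],"jaw":30},{"delta_pos":[0,2,0],"rot":[0,0,0],"jaw":30},{"delta_pos":[0,1,0],"rot":[0,0,0],"jaw":30},{"delta_pos":[0,0.5,0],"rot":[0,0,0],"jaw":30},{"delta_pos":[0,0,0],"rot":[0,0,0],"jaw":30},{"delta_pos":[0,0,0],"rot":[0,0,0],"jaw":30}]'
python3 -m creep '[{"delta_pos":[0,0.4,0],"rot":[0,0,0],"jaw":30},{"delta_pos":[0,0.4,0],"rot":[0,0,0],"jaw":30},{"delta_pos":[0,0.4,0],"rot":[0,0,0],"jaw":30},{"delta_pos":[0,0,0],"rot":[0,0,0],"jaw":30},{"delta_pos":[0,0,0],"rot":[0,0,0],"jaw":30},{"delta_pos":[0,0,0],"rot":[0,0,0],"jaw":30},{"delta_pos":[0,0,0],"rot":[0,0,0],"jaw":30},{"delta_pos":[0,0,0],"rot":[0,0,0],"jaw":30},{"delta_pos":[0,0,0],"rot":[0,0,0],"jaw":30},{"delta_pos":[0,0,0],"rot":[0,0,0],"jaw":30}]'
```

```text
clock: 28.42
position: [498.6, -321.7, 51.4]
ee_rot: [0.684, 0.183, -0.183, -0.682]
contact_force: [1.1, 0.8, -1.1]
gripper_width: 46.3
clock: 29.25
position: [498.2, -321.6, 49.8]
ee_rot: [0.684, 0.183, -0.183, -0.682]
contact_force: [-0.0, 0.1, 2.6]
gripper_width: 46.6
```

```bash
python3 -m creep '[{"delta_pos":[0,0.4,0],"rot":[0,0,0],"jaw":30},{"delta_pos":[0,0,0],"rot":[0,0,0],"jaw":30},{"delta_pos":[0,0,0],"rot":[0,0,0],"jaw":68},{"delta_pos":[0,0,0],"rot":[0,0,0],"jaw":68},{"delta_pos":[0,0,0],"rot":[0,0,0],"jaw":68},{"delta_pos":[0,0,0],"rot":[0,0,0],"jaw":68},{"delta_pos":[0,-5,0],"rot":[0,0,0],"jaw":68},{"delta_pos":[0,-15,0],"rot":[0,0,0],"jaw":68},{"delta_pos":[0,-30,0],"rot":[0,0,0],"jaw":68},{"delta_pos":[0,-35,0],"rot":[0,0,0],"jaw":68}]'
python3 -m creep '[{"delta_pos":[0,-35,0],"rot":[0,0,0],"jaw":68},{"delta_pos":[20,-30,0],"rot":[0,0,0],"jaw":68},{"delta_pos":[30,0,0],"rot":[0,0,0],"jaw":68},{"delta_pos":[30,0,0],"rot":[0,0,0],"jaw":68},{"delta_pos":[0,0,0],"rot":[0,0,0],"jaw":68},{"delta_pos":[0,0,0],"rot":[0,0,0],"jaw":68},{"delta_pos":[0,0,0],"rot":[0,0,0],"jaw":68},{"delta_pos":[0,0,0],"rot":[0,0,0],"jaw":68},{"delta_pos":[0,0,0],"rot":[0,0,0],"jaw":68},{"delta_pos":[0,0,0],"rot":[0,0,0],"jaw":68}]'
python3 - <<'E'
from h import *
c=arm.calibration('wrist'); im=snap('wrist','w8').copy()
for t,z in dict(cap=63,cross_new=43).items():
  for r in arm.masks_of('wrist',t)[:3]: print(t,round(r['p'],2),np.round(r['location']),mask_rect(r['pixels'],c,z))
v=np.array([-.866,-.5,0]); u=np.array([.5,-.866,0]); m=np.array([499,-321,0.])
def box(cen,a,b,la,lb,z,col):
    P=proj(c,[cen+i*la/2*a+j*lb/2*b+[0,0,z] for i,j in((1,1),(1,-1),(-1,-1),(-1,1))])
    cv2.polylines(im,[P.astype(np.int32)],True,col,1)
for k in(-1,1): box(m+k*55*v,u,v,160,40,43,(0,0,255))
box(m,v,u,180,48,63,(255,0,255))
cv2.imwrite('pics/w8o.png',im[:,:,::-1])
c=arm.calibration('top'); im=snap('top','top9')
for t,z in dict(spare=52,capacitor=86,valve=91).items():
  for r in arm.masks_of('top',t)[:2]: print(t,round(r['p'],2),np.round(r['location']),mask_rect(r['pixels'],c,z))
E
```

```text
clock: 30.08
position: [496.7, -320.9, 133.2]
ee_rot: [-0.683, -0.181, 0.185, 0.684]
contact_force: [0.4, -0.1, -0.3]
gripper_width: 68.0
clock: 30.92
position: [566.8, -281.8, 199.0]
ee_rot: [0.684, 0.182, -0.183, -0.683]
contact_force: [-0.2, -0.1, -0.4]
gripper_width: 68.1
cap 0.97 [613. 126.] (array([ 410.6, -101.5,   50.6,   23.2]), 2.058)
cap 0.58 [314.  91.] (array([ 513.1, -314.2,  145.5,   49.4]), 0.524)
cross_new 0.95 [346.  22.] (array([ 432. , -299.3,   55.5,   27.2]), 2.094)
spare 0.68 [304. 168.] (array([609.3,  18.8, 157. ,  28.9]), 1.431)
spare 0.26 [448. 203.] (array([ 520.4, -360.6,   68.9,   36.5]), 0.541)
capacitor 0.89 [240. 120.] (array([733.7, 194.5,  66.6,  42.5]), 0.476)
valve 0.33 [429. 233.] (array([ 418.2, -291.3,   58.4,   37. ]), 2.09)
```

View pics/w8o.png

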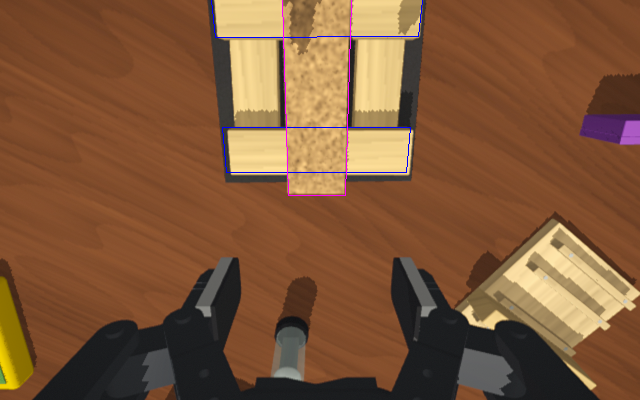

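The final view shows the cap, cork up, lying within about 1 mm of its outline across both cross battens. The valve is still standing at (290,350) and the gripper is clear.

```bash
python3 -c "
from bench import arm
print(arm.job_done())"
```

```text
the job is handed in; nothing more can be done
None
```

The crib is finished and handed in at about 31 s of the 64 s allowed.

- **Plain batten:** I laid it level across the free ends of the bottom pair, mirroring the cross batten already there. It went down with about 7 N of contact before I let go.
- **Cork-faced batten:** I lifted it from the rack and tipped it flat on the open bench, cork up. I then took hold of it again from above and set it level across the middle of the two cross battens with about 3 N.
- **Retried tilt:** My first attempt to tip it ran out of wrist range in the air, so I turned it and tilted it the other way. Nothing was touched or dropped.

**Last checks:**
- The final wrist picture showed the cap, cork up, and the already-laid cross batten within about 1–2 mm of their intended outlines. In that picture the new batten was only partly in view. In the earlier overlay it fitted to about the same 1–2 mm.
- The spare and the capacitor measured within about 2 mm of where they started.
- The network missed the valve in the last top view and reported part of the crib instead, with low confidence. The wrist picture shows it still standing, and the arm never went near it.

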